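# Stow the stray spice jar and bolt its sprung bar

## Task

Stand the stray spice jar from in front of the rack upright in the bay where its fellow spice jar stands, and let go of it; then swing that bay's sprung bar shut against its spring and, while holding it shut, shoot its bolt fully home so that the bar stays shut when you let go. The salt is still in use: leave it standing in its bay with that bar open, and do not shift the honey jar or the beaker.

Things in the scene. Friction and masses are not known exactly. Their poses are not given: they have to be found in the camera images.
- jar_rack: Fixed wooden jar rack, 334 mm wide, 112 deep, floor 10 mm thick, front open. Origin on the worktop midway between the hinge pins; x into the rack (away from the robot), y left, z up. Shut bars lie on x = 0. Left (+y) and right bays span 14 to 157 mm from the middle; free floor x = 10 to 90 mm. Back rail 54 mm, end walls 50 mm high. A sprung bar with a bolt closes each bay
- keeper_top (a point): Top centre, 78 mm over the worktop, of the steel keeper plate on the front edge of the rack's middle post: plate 28 mm wide, 6 thick, its rear face 6 mm in front of the line of the shut bars. A shot bolt rests behind it
- spice_jar_out: Glass spice jar with a green cap, 46 mm diameter, 106 mm tall, about 0.1 kg, standing on the worktop in front of the rack between the two open bars, in their sweep; origin at the centre of its underside
- spice_jar_in: A like spice jar, 46 mm diameter, 106 mm tall, already standing in one of the bays, towards one end of it so that one place beside it is free; origin at the centre of its underside
- salt_shaker: Glass salt shaker with a domed grey top, 44 mm diameter, 90 mm tall, standing in the other bay; origin at the centre of its underside
- left_bar (a joint): left bar about its upright pin at the rack's +y end: 0 = shut, along the rack's front, tip at the middle post; grows as the tip swings out to the robot (clockwise from above); -0.05 to 1.45 rad. Steel, 128 mm pin to tip, 10 thick, 24 high, underside at 42 mm. A torsion spring (0.5 N m/rad, neutral at 1.25, so 0.6 N m at 0) throws it open unless held or bolted
- left_bolt (a joint): Travel (m) of the bolt on top of the left bar: 0 = drawn back to the hinge, 0.018 = fully shot past the bar's tip; friction 1.2 N holds it; starts anywhere. 8 mm rod, axis at 71.5 mm, tip 135 mm from the pin at 0. With the bar shut it passes behind the keeper (overlap from 0.006 on); push the bar to about -0.02 rad for clearance. Shot too early, it strikes the keeper's front and bars the way
- left_knob (a point): Grip point on the upright black round knob of the left bolt, by which both bar and bolt are moved: 12 mm diameter, standing 76 to 118 mm over the worktop; the point is on its axis 104 mm over the worktop, and 98 mm from the left hinge pin when the bolt is drawn back, 116 mm when shot
- left_hinge (a point): Foot of the left bar's hinge pin axis, on the worktop plane: in the rack's frame at x = 0, y = +155 mm
- right_bar (a joint): right bar about its upright pin at the rack's -y end: 0 = shut, along the rack's front, tip at the middle post; grows as the tip swings out to the robot (anticlockwise from above); -0.05 to 1.45 rad. Steel, 128 mm pin to tip, 10 thick, 24 high, underside at 42 mm. A torsion spring (0.5 N m/rad, neutral at 1.25, so 0.6 N m at 0) throws it open unless held or bolted
- right_bolt (a joint): Travel (m) of the bolt on top of the right bar: 0 = drawn back to the hinge, 0.018 = fully shot past the bar's tip; friction 1.2 N holds it; starts anywhere. 8 mm rod, axis at 71.5 mm, tip 135 mm from the pin at 0. With the bar shut it passes behind the keeper (overlap from 0.006 on); push the bar to about -0.02 rad for clearance. Shot too early, it strikes the keeper's front and bars the way
- right_knob (a point): Grip point on the upright black round knob of the right bolt, by which both bar and bolt are moved: 12 mm diameter, standing 76 to 118 mm over the worktop; the point is on its axis 104 mm over the worktop, and 98 mm from the right hinge pin when the bolt is drawn back, 116 mm when shot
- right_hinge (a point): Foot of the right bar's hinge pin axis, on the worktop plane: in the rack's frame at x = 0, y = -155 mm
- honey_jar: Bystander: honey jar, 64 mm diameter, 109 mm tall, beside the rack's left end; origin at the centre of its underside
- beaker: Bystander: clear beaker, 84 mm diameter, 93 mm tall, beside the rack's right end; origin at the centre of its underside
Not all that is in view belongs to the job. Leave any blue or orange look-alike of the spice_jar_in alone.

How it is judged (in metres and radians):
On the way, in this order (a step that is already met when the one before it is completed fails the run):
1. the stray spice jar stands upright, let go, in the bay of the other spice jar ((((y of spice_jar_in in the frame of jar_rack between 0.03 and 0.132 m and x of spice_jar_in in the frame of jar_rack between 0.025 and 0.075 m and height (world z) of spice_jar_in between 0.005 and 0.016 m and angle between spice_jar_in's own z axis and vertical below 0.1 rad) and (y of spice_jar_out in the frame of jar_rack between 0.03 and 0.132 m and x of spice_jar_out in the frame of jar_rack between 0.025 and 0.075 m and height (world z) of spice_jar_out between 0.005 and 0.016 m and angle between spice_jar_out's own z axis and vertical below 0.1 rad)) or ((y of spice_jar_in in the frame of jar_rack between -0.132 and -0.03 m and x of spice_jar_in in the frame of jar_rack between 0.025 and 0.075 m and height (world z) of spice_jar_in between 0.005 and 0.016 m and angle between spice_jar_in's own z axis and vertical below 0.1 rad) and (y of spice_jar_out in the frame of jar_rack between -0.132 and -0.03 m and x of spice_jar_out in the frame of jar_rack between 0.025 and 0.075 m and height (world z) of spice_jar_out between 0.005 and 0.016 m and angle between spice_jar_out's own z axis and vertical below 0.1 rad))) and contact force between the fingers and spice_jar_out below 0.1 N), for 0.2 s.
2. that bay's bar is shut and its bolt shot ((((y of spice_jar_in in the frame of jar_rack between 0.03 and 0.132 m and x of spice_jar_in in the frame of jar_rack between 0.025 and 0.075 m and height (world z) of spice_jar_in between 0.005 and 0.016 m and angle between spice_jar_in's own z axis and vertical below 0.1 rad) and (y of spice_jar_out in the frame of jar_rack between 0.03 and 0.132 m and x of spice_jar_out in the frame of jar_rack between 0.025 and 0.075 m and height (world z) of spice_jar_out between 0.005 and 0.016 m and angle between spice_jar_out's own z axis and vertical below 0.1 rad) and value of joint left_bar below 0.06 rad and value of joint left_bolt above 0.013 m) or ((y of spice_jar_in in the frame of jar_rack between -0.132 and -0.03 m and x of spice_jar_in in the frame of jar_rack between 0.025 and 0.075 m and height (world z) of spice_jar_in between 0.005 and 0.016 m and angle between spice_jar_in's own z axis and vertical below 0.1 rad) and (y of spice_jar_out in the frame of jar_rack between -0.132 and -0.03 m and x of spice_jar_out in the frame of jar_rack between 0.025 and 0.075 m and height (world z) of spice_jar_out between 0.005 and 0.016 m and angle between spice_jar_out's own z axis and vertical below 0.1 rad) and value of joint right_bar below 0.06 rad and value of joint right_bolt above 0.013 m))), for 0.2 s.
At the end, for the whole second after the job is handed in: Both spice jars upright (0.1 rad), still, on one bay's floor, centres 25-75 mm behind the shut-bar line and 30-132 mm from the rack's middle; that bar within 0.06 rad of shut, bolt shot over 13 mm; salt upright in the other bay (same limits), its bar open over 0.9 rad ((((y of spice_jar_in in the frame of jar_rack between 0.03 and 0.132 m and x of spice_jar_in in the frame of jar_rack between 0.025 and 0.075 m and height (world z) of spice_jar_in between 0.005 and 0.016 m and angle between spice_jar_in's own z axis and vertical below 0.1 rad) and (y of spice_jar_out in the frame of jar_rack between 0.03 and 0.132 m and x of spice_jar_out in the frame of jar_rack between 0.025 and 0.075 m and height (world z) of spice_jar_out between 0.005 and 0.016 m and angle between spice_jar_out's own z axis and vertical below 0.1 rad) and (y of salt_shaker in the frame of jar_rack between -0.132 and -0.03 m and x of salt_shaker in the frame of jar_rack between 0.025 and 0.075 m and height (world z) of salt_shaker between 0.005 and 0.016 m and angle between salt_shaker's own z axis and vertical below 0.1 rad) and value of joint left_bar below 0.06 rad and value of joint left_bolt above 0.013 m and value of joint right_bar above 0.9 rad and linear speed of each of spice_jar_out, spice_jar_in below 0.02 m/s and velocity of joint left_bar below 0.05 rad/s) or ((y of spice_jar_in in the frame of jar_rack between -0.132 and -0.03 m and x of spice_jar_in in the frame of jar_rack between 0.025 and 0.075 m and height (world z) of spice_jar_in between 0.005 and 0.016 m and angle between spice_jar_in's own z axis and vertical below 0.1 rad) and (y of spice_jar_out in the frame of jar_rack between -0.132 and -0.03 m and x of spice_jar_out in the frame of jar_rack between 0.025 and 0.075 m and height (world z) of spice_jar_out between 0.005 and 0.016 m and angle between spice_jar_out's own z axis and vertical below 0.1 rad) and (y of salt_shaker in the frame of jar_rack between 0.03 and 0.132 m and x of salt_shaker in the frame of jar_rack between 0.025 and 0.075 m and height (world z) of salt_shaker between 0.005 and 0.016 m and angle between salt_shaker's own z axis and vertical below 0.1 rad) and value of joint right_bar below 0.06 rad and value of joint right_bolt above 0.013 m and value of joint left_bar above 0.9 rad and linear speed of each of spice_jar_out, spice_jar_in below 0.02 m/s and velocity of joint right_bar below 0.05 rad/s))); the robot touches nothing.
It fails at once if the honey jar is shifted more than 25 mm or tipped (distance of honey_jar from where it was at the start of the episode above 0.025 m or angle between honey_jar's own z axis and vertical above 0.35 rad).
It fails at once if the beaker is shifted more than 25 mm or tipped (distance of beaker from where it was at the start of the episode above 0.025 m or angle between beaker's own z axis and vertical above 0.35 rad).
It fails at once if a jar or the salt shaker is knocked over (angle between any of spice_jar_in, spice_jar_out, salt_shaker's own z axis and vertical above 0.6 rad).
It also fails if it takes over 51 s, if anything falls off the work surface, if the arm or the gripper's body presses on something with over 40 N, if the wrist force passes 120 N, or if a joint passes its speed limit or range.

## Robot

A 7-joint arm with a two-finger parallel gripper is mounted at the origin on a cart in front of the work surface, level with it; the furniture and walls round the work are solid. World frame = base frame: x ahead of the robot, y to its left, z up, the work surface at z = 0. Lengths are in mm, angles in degrees, forces in N, time in s.
With the tool pointing down it reaches from about 350 to 900 mm from the base axis. Payload 7.2 kg.
Tool frame: the origin (TCP) lies at the very end of the fingers, on their centre line; the grasp point (between the pads) lies behind it (bot.grip_point_offset is the z of the grasp point in the tool frame, in mm); z points along the fingers, y is the line along which they close (so a half turn about z gives the same grasp; the last joint's range is limited). The gripper opens to 85 mm and grips with 20 to 120 N. Pads are 22 mm wide; open, the fingers measure 114 mm over their backs; the gripper's body (76 mm by 85 mm) begins 54 mm behind the grasp point. The pads swing forward as they close: fully open they stand 13 mm farther back than shut.
Start: joints at [65.993, 23.554, -0.728, 91.456, 0.321, 64.991, -4.71], TCP at [214.769, -586.944, 231.297] pointing down, gripper open.
Joint ranges: [-169.25, 169.25], [-16.82, 113.86], [-84.01, 82.57], [7.8, 145.47], [-59.2, 239.2], [7.22, 106.19], [-163.78, 163.78]. Speed limits (degrees/s): [136.94, 136.94, 172.46, 172.46, 180, 180, 180].

## Interface

Orientations are given as a 3x3 rotation matrix whose columns are the frame's x, y, z axes.
In Python, from cell import observe, viewer, bot gives the robot as it stands. The module is installed in compiled form; this text tells all that it offers.
- The arm moves only by the tool arm_command, never from a script. Its argument "plan" is a list of rows, each an object with "translation": the shift along the tool's x, y, z as a fraction of full scale, a list of three; "delta_rot": the turn, a rotation vector about the tool's x, y, z as a fraction of full scale, a list of three; "claw": the closure, from -1 (fully open) to 1 (shut). A call has 1 to 10 rows; each row shifts and turns the commanded pose from where the row before left it, along the tool's axes as they then stand; what a row does not reach is not made up. Full scale, the value 1, is 150 mm for a shift and pi rad for a turn. A row lasts 1/8 s, in which the tool goes at most 62.5 mm and 10.7 degrees, less where a joint would pass 70% of its speed; a pose out of reach is approached as far as the arm can. A call with a number of a shift or a turn outside -1 to 1 is refused whole. A call with a gripper value outside its range is refused whole. The fingers move at their own pace and stop on an object; "grip_force" is the grip in N (left out, the last holds). Time passes only in rows, so rows that do not move let the fingers close. It gives the time, the measured TCP pose, the force, the opening and the grip force at its end, in the units of the state.
- observe(): the state, without advancing time (a new reading comes with each control period).
- viewer.get_image(name): name is "scene" or "side" or "wrist"; returns a dict with "color" (400x640x3 uint8, red, green, blue), "fx", "fy", "cx", "cy" (pixels), "k1" (the pictures are not rectified: a ray, as slopes to the right and down, at radius r is drawn at 1 + k1 r^2 times it, then the intrinsics apply), "T" (4x4, takes a point from camera to world coordinates). Camera axes: x right, y down, z forward; pixel columns grow to the right and rows downward; lengths in mm; the calibration is good to about 2 mm. A picture is of the moment at which its call begins. There is no depth.
- bot.close_job(): hands the job in; it is judged then, once.
The state is a dict: "time": time; "qpos": joint angles; "qd": joint speeds; "joint_torque": joint torques, N m; "ee_pos": TCP position; "orientation": TCP orientation; "force": force on the tool from outside, world axes, zero at the start; "moment": the same for the moment, N m; "width": opening from 0.0 (shut) to 1.0 (fully open); "grasp_force": force on a finger pad.
Only numpy, scipy, OpenCV 4.12 (cv2) and the standard library are available. Lean on these libraries where they do the work, as an engineer would, in place of code of your own. Each camera call takes 0.05 s, during which the arm holds its last target. There are 200 camera calls.

## Working session

There is one attempt and no reset: what is moved stays moved. The work goes in short steps, Python scripts to look and compute and a tool call to move; the robot and the scene stay as the last step left them, time stands still between calls to the robot, and variables do not carry over. Pictures are saved under pics/ and viewed, at most 10 in all, crops included, and the job is handed in when it is done.

Besides the shell and the picture viewer there is one more tool, called after "Emit:" by a JSON object that holds its "api" and its "payload". arm_command: Moves the arm, as the interface text tells. Its arguments: {"type":"object","properties":{"plan":{"type":"array","items":{"type":"object","properties":{"translation":{"type":"array","items":{"type":"number"}},"delta_rot":{"type":"array","items":{"type":"number"}},"claw":{"type":"number"}}}},"grip_force":{"type":"number"}},"required":["plan"]}

```bash
mkdir -p pics; python3 - <<'E'
from cell import observe, viewer, bot
import cv2,numpy as np
s=observe()
for k,v in s.items(): print(k,np.round(v,3).tolist())
print(bot.grip_point_offset)
for n in ("scene","side"):
    d=viewer.get_image(n); cv2.imwrite(f"pics/{n}0.png",d["color"][:,:,::-1])
    print(n,{k:np.round(d[k],4).tolist() for k in d if k!="color"})
E
```

```text
time 0.0
qpos [65.993, 23.603, -0.729, 91.503, 0.319, 64.989, -4.709]
qd [0.012, 0.06, -0.097, -0.034, 0.013, 0.093, -0.055]
joint_torque [0.001, -60.062, 0.682, -29.941, 0.014, 0.01, -0.0]
ee_pos [214.592, -586.493, 230.432]
orientation [[0.939, 0.344, -0.001], [0.344, -0.939, 0.001], [-0.0, -0.002, -1.0]]
force [-1.411, -0.109, -0.05]
moment [0.004, -0.036, -0.01]
grasp_force 0.0
width 0.999
-18.700000000000003
scene {'fx': 360.9252, 'fy': 360.9252, 'cx': 318.0862, 'cy': 199.0015, 'k1': -0.0834, 'T': [[0.9063, -0.2986, 0.2992, 219.3199], [-0.4223, -0.6692, 0.6114, -558.6218], [0.0177, -0.6805, -0.7326, 850.434], [0.0, 0.0, 0.0, 1.0]]}
side {'fx': 420.8643, 'fy': 420.8643, 'cx': 320.5088, 'cy': 198.8765, 'k1': -0.0873, 'T': [[0.9987, -0.0219, 0.0454, 480.4367], [-0.0497, -0.5784, 0.8143, -840.8111], [0.0084, -0.8155, -0.5787, 702.408], [0.0, 0.0, 0.0, 1.0]]}
```

View pics/scene0.png

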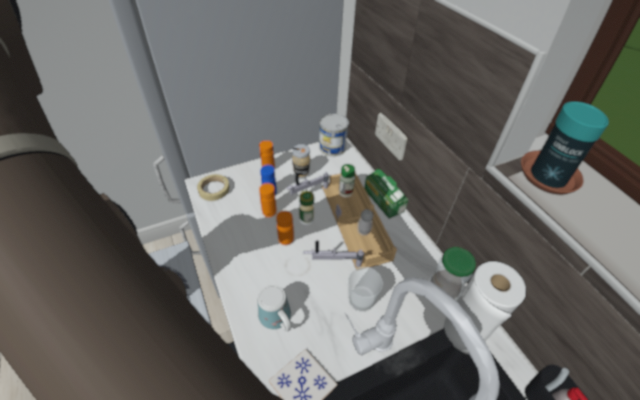

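View pics/side0.png

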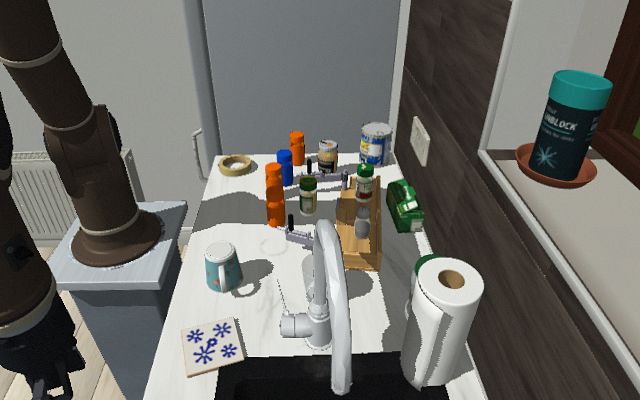

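The rack is at about side (360,215). The stray jar is at side (308,195), its fellow at (365,182) in the far (left) bay, and the salt at (362,222) in the right bay. I'll enlarge the region of interest for precise pixels.

```bash
python3 - <<'E'
import cv2,numpy as np
a=cv2.imread("pics/scene0.png")[135:285,255:415]; b=cv2.imread("pics/side0.png")[125:275,250:410]
f=lambda i:cv2.resize(i,(400*1,375),interpolation=cv2.INTER_CUBIC)
cv2.imwrite("pics/crop1.png",np.hstack([f(a),f(b)]))
E
```

```text
(no output)
```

View pics/crop1.png

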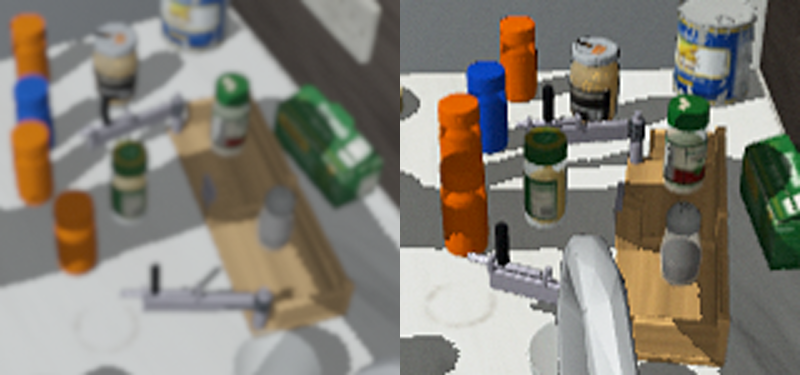

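The crop (x2.5) shows the left knob top at side (309,160), the right knob top at side (291,215) and scene (317,242). The stray cap is at side (308,178) and scene (306,194), and the fellow cap at side (365,166) and scene (348,168).

```bash
cat > h.py <<'E'
import cv2,numpy as np
from cell import observe, viewer, bot
def ray(d,p):
    K=np.array([[d["fx"],0,d["cx"]],[0,d["fy"],d["cy"]],[0,0,1.]])
    u=cv2.undistortPoints(np.array([[p]],float),K,np.array([d["k1"],0,0,0.]))[0,0]
    T=np.array(d["T"]); return T[:3,3],T[:3,:3]@np.array([u[0],u[1],1.])
def onz(d,p,z):
    o,r=ray(d,p); return o+r*(z-o[2])/r[2]
def tri(d1,p1,d2,p2):
    (o1,r1),(o2,r2)=ray(d1,p1),ray(d2,p2)
    A=np.stack([r1,-r2],1); t=np.linalg.lstsq(A,o2-o1,rcond=None)[0]
    a,b=o1+r1*t[0],o2+r2*t[1]; return (a+b)/2,np.linalg.norm(a-b)
def proj(d,P):
    T=np.array(d["T"]); q=T[:3,:3].T@(np.array(P)-T[:3,3]); x,y=q[:2]/q[2]; f=1+d["k1"]*(x*x+y*y)
    return d["cx"]+d["fx"]*x*f,d["cy"]+d["fy"]*y*f
E
python3 - <<'E'
from h import *
np.set_printoptions(precision=1,suppress=True)
a=viewer.get_image("scene");b=viewer.get_image("side")
c=lambda x,y:(255+x/2.5,135+y/2.5); s=lambda x,y:(250+(x-400)/2.5,125+y/2.5)
for n,p,q,z in [("jar_out cap",c(128,147),s(545,133),106),("jar_in cap",c(232,82),s(688,102),106),("Rknob top",c(155,267),s(502,225),118),("Lknob top",None,s(547,87),118),("salt top",c(277,192),s(683,208),88),("Lhinge top",c(179,98),s(636,117),75),("Rhinge top",c(263,292),None,75),("right rear wall top",c(350,284),s(727,320),50),("left rear",None,s(727,130),54),("right front wall",None,s(620,318),50)]:
    print(n,onz(a,p,z) if p else '',onz(b,q,z) if q else '',tri(a,p,b,q) if p and q else '')
E
```

```text
jar_out cap [501.   94.9 106. ] [499.   93.5 106. ] (array([499.7,  93.1, 107. ]), np.float64(1.9142166395406015))
jar_in cap [662.  144.1 106. ] [658.5 151.4 106. ] (array([655.4, 133.7, 116.8]), np.float64(0.3458993068419661))
Rknob top [454.4 -78.5 118. ] [455.6 -79.3 118. ] (array([455.3, -76.9, 116. ]), np.float64(0.5539947011801942))
Lknob top  [503.2 169.  118. ] 
salt top [632.3 -21.2  88. ] [631.3 -19.7  88. ] (array([630.7, -23.2,  90.7]), np.float64(0.2006732892128663))
Lhinge top [605.3 173.9  75. ] [604. 172.  75.] (array([604.7, 173.5,  74.7]), np.float64(1.486275035967477))
Rhinge top [ 556.9 -125.5   75. ]  
right rear wall top [ 659.1 -141.8   50. ] [ 658.3 -140.8   50. ] (array([ 657.8, -143.1,   52.2]), np.float64(0.27355886648228067))
left rear  [710.6 173.9  54. ] 
right front wall  [ 561.  -133.9   50. ]
```

```bash
python3 - <<'E'
from h import *
np.set_printoptions(precision=1,suppress=True)
a=viewer.get_image("scene");b=viewer.get_image("side")
c=lambda x,y:(255+x/2.5,135+y/2.5); s=lambda x,y:(250+(x-400)/2.5,125+y/2.5)
for n,p,q in [("orange near",c(75,201),s(465,185)),("honey top",c(114,36),s(597,47)),("blue",c(32,88),s(486,70)),("faucet base",(372,340),(320,335)),("faucet top",(415,287),(325,228))]:
    print(n,tri(a,p,b,q))
E
```

```text
orange near (array([419.8,  69.8,  65.2]), np.float64(17.078980881890217))
honey top (array([566.2, 288.1, 103. ]), np.float64(1.4192708201576016))
blue (array([434.3, 234. , 104.9]), np.float64(0.6929763432792646))
faucet base (array([ 506. , -306.4,  -27.6]), np.float64(15.821813735157804))
faucet top (array([ 512.7, -352.7,  299.2]), np.float64(5.936727971147533))
```

Emit:
{"api": "arm_command", "payload": {"plan": [{"translation":[0,0,0],"delta_rot":[0,0,-0.056],"claw":-1},{"translation":[0,0,0],"delta_rot":[0,0,-0.056],"claw":-1},{"translation":[0,0,0],"delta_rot":[0,0,-0.056],"claw":-1},{"translation":[0,0,0],"delta_rot":[0,0,-0.056],"claw":-1},{"translation":[0,0,0],"delta_rot":[0,0,-0.056],"claw":-1},{"translation":[0,0,0],"delta_rot":[0,0,-0.056],"claw":-1}]}}

```text
time: 1.05
ee_pos: [214.7, -586.9, 231.2]
orientation: [[0.158, 0.987, -0.0], [0.987, -0.158, 0.0], [0.0, -0.0, -1.0]]
force: [-0.7, 0.9, -0.8]
width: 0.999
grasp_force: 0.0
```

Emit:
{"api": "arm_command", "payload": {"plan": [{"translation":[0.306,0.061,0],"delta_rot":[0,0,0],"claw":-1},{"translation":[0.306,0.061,0],"delta_rot":[0,0,0],"claw":-1},{"translation":[0.306,0.061,0],"delta_rot":[0,0,0],"claw":-1},{"translation":[0.306,0.061,0],"delta_rot":[0,0,0],"claw":-1},{"translation":[0.306,0.061,0],"delta_rot":[0,0,0],"claw":-1},{"translation":[0.306,0.061,0],"delta_rot":[0,0,0],"claw":-1},{"translation":[0.306,0.061,0],"delta_rot":[0,0,0],"claw":-1}]}}

```text
time: 1.92
ee_pos: [331.0, -279.1, 231.5]
orientation: [[0.164, 0.986, 0.0], [0.986, -0.164, -0.001], [-0.001, 0.001, -1.0]]
force: [1.0, 0.5, 0.7]
width: 0.997
grasp_force: 0.0
```

Emit:
{"api": "arm_command", "payload": {"plan": [{"translation":[0.33,0.09,0],"delta_rot":[0,0,0],"claw":-1},{"translation":[0.33,0.09,-0.05],"delta_rot":[0,0,0],"claw":-1},{"translation":[0.33,0.09,-0.05],"delta_rot":[0,0,0],"claw":-1},{"translation":[0.33,0.09,-0.05],"delta_rot":[0,0,0],"claw":-1},{"translation":[0.33,0.09,-0.05],"delta_rot":[0,0,0],"claw":-1},{"translation":[0.33,0.09,-0.05],"delta_rot":[0,0,0],"claw":-1},{"translation":[0.33,0.09,-0.05],"delta_rot":[0,0,0],"claw":-0.5},{"translation":[0,0,0],"delta_rot":[0,0,0],"claw":-0.5}]}}

```text
time: 2.92
ee_pos: [481.4, 50.2, 277.0]
orientation: [[0.157, 0.988, 0.002], [0.988, -0.157, 0.002], [0.003, 0.001, -1.0]]
force: [0.2, -0.2, 0.0]
width: 0.751
grasp_force: 0.0
```

```bash
python3 - <<'E'
from h import *
np.set_printoptions(precision=2,suppress=True)
a=viewer.get_image("scene")
print(onz(a,(255+75/2.5,135+201/2.5),106))
d=viewer.get_image("wrist"); cv2.imwrite("pics/w1.png",d["color"][:,:,::-1]); print(d["T"]);
for k in ("fx","cx","cy","k1"): print(d[k])
for n,P in dict(jo=(500,93.5,106),ji=(655,134,116),lh=(604.7,173.5,75),lk=(503,169,118),org=(579.7,20.5,78)).items(): print(n,proj(d,P))
E
```

```text
[416.31  44.34 106.  ]
[[  0.99  -0.15  -0.05 491.34]
 [ -0.16  -0.94  -0.29 122.34]
 [  0.     0.29  -0.96 419.35]
 [  0.     0.     0.     1.  ]]
281.5562609874629
320.8318937366938
195.1447078447806
-0.010597068318644024
jo (np.float64(332.74376274992613), np.float64(135.43546065927507))
ji (np.float64(480.7114838092862), np.float64(70.3050108347549))
lh (np.float64(414.5436370338663), np.float64(44.77889385238822))
lk (np.float64(324.7492684758243), np.float64(58.451373980445254))
org (np.float64(403.54497732969116), np.float64(181.71097101121273))
```

View pics/w1.png

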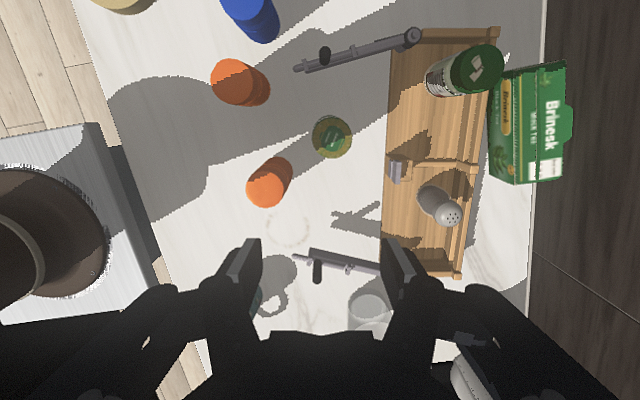

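The wrist view confirms the stray cap at (332,136), which matches the prediction. The fellow is at (477,68), the left hinge pin top at (414,36), the left knob top at (325,50), the keeper at (395,170), and the rear rail runs from (499,28) to (459,277).

```bash
python3 - <<'E'
from h import *
np.set_printoptions(precision=1,suppress=True)
d=viewer.get_image("wrist"); im=d["color"]
hsv=cv2.cvtColor(im,cv2.COLOR_RGB2HSV)
w=cv2.inRange(hsv,(8,80,80),(22,200,255)); 
w[:,:375]=0; w[285:]=0; w[:,505:]=0
cs=max(cv2.findContours(w,0,2)[0],key=cv2.contourArea); print(cv2.boxPoints(cv2.minAreaRect(cs)))
for r in (100,120,140,195,205,215,225,235): 
    x=np.where(w[r])[0]; print(r,x.min(),x.max(),onz(d,(x.min(),r),10)[:2],onz(d,(x.max(),r),54)[:2])
for n,p,z in [("jo",(331.5,136),106),("ji",(477,69),116),("lh",(415,36),80),("lk",(325,50),118),("salt",(450,217),97),("orange",(232,75),106),("orange2",(264,188),106),("rk",(317,278),118)]: print(n,onz(d,p,z))
k=cv2.inRange(hsv,(0,0,0),(180,255,60))[40:75,310:340]; cs=cv2.findContours(k,0,2)[0]; print([cv2.boundingRect(c) for c in cs])
cap=cv2.inRange(hsv,(35,60,20),(85,255,255)); cap[:, :300]=0
for c in cv2.findContours(cap,0,2)[0]:
    if cv2.contourArea(c)>200: print(cv2.minEnclosingCircle(c))
E
```

```text
[[359.1 264.5]
 [398.    8.2]
 [500.8  23.9]
 [461.8 280.1]]
100 389 504 [585.9 117.6] [716.2  95.1]
120 388 504 [582.   91.2] [716.7  70.8]
140 387 481 [577.9  63.7] [687.9  50.3]
195 384 472 [565.5 -17.9] [675.7 -22.5]
205 383 470 [562.4 -33.6] [672.9 -36.6]
215 382 469 [559.2 -49.7] [671.3 -51.3]
225 382 467 [557.5 -66.5] [668.4 -66. ]
235 382 466 [555.8 -83.6] [666.8 -81.3]
jo [498.1  91.3 106. ]
ji [650.7 133.5 116. ]
lh [603.7 179.   80. ]
lk [504.2 174.4 118. ]
salt [627.  -29.8  97. ]
orange [406.4 169.3 106. ]
orange2 [412.3  45.8 106. ]
rk [454.1 -74.1 118. ]
[(10, 4, 11, 20)]
((510.18988037109375, 113.11236572265625), 79.60714721679688)
```

Emit:
{"api": "arm_command", "payload": {"plan": [{"translation":[0.297,0.073,0],"delta_rot":[0,0,0],"claw":-0.5},{"translation":[0,0,0.28],"delta_rot":[0,0,0],"claw":-0.5},{"translation":[0,0,0.28],"delta_rot":[0,0,0],"claw":-0.5},{"translation":[0,0,0.28],"delta_rot":[0,0,0],"claw":-0.5},{"translation":[0,0,0.28],"delta_rot":[0,0,0],"claw":-0.5},{"translation":[0,0,0.26],"delta_rot":[0,0,0],"claw":-0.5},{"translation":[0,0,0],"delta_rot":[0,0,0],"claw":-0.5}]}}

```text
time: 3.95
ee_pos: [496.4, 85.9, 67.1]
orientation: [[0.165, 0.986, -0.006], [0.986, -0.165, -0.002], [-0.003, -0.005, -1.0]]
force: [0.2, -0.2, 0.3]
width: 0.752
grasp_force: 0.0
```

Emit:
{"api": "arm_command", "payload": {"plan": [{"translation":[0,0,0],"delta_rot":[0,0,0],"claw":1},{"translation":[0,0,0],"delta_rot":[0,0,0],"claw":1},{"translation":[0,0,0],"delta_rot":[0,0,0],"claw":1},{"translation":[0,0,0],"delta_rot":[0,0,0],"claw":1},{"translation":[0,0,-0.13],"delta_rot":[0,0,0],"claw":1},{"translation":[0,0,-0.13],"delta_rot":[0,0,0],"claw":1},{"translation":[0,0,0],"delta_rot":[0,0,0],"claw":1}], "grip_force": 30}}

```text
time: 4.82
ee_pos: [499.7, 88.2, 109.8]
orientation: [[0.164, 0.986, 0.003], [0.986, -0.164, 0.0], [0.001, 0.003, -1.0]]
force: [0.0, 0.9, -1.6]
width: 0.52
grasp_force: 31.0
```

```bash
python3 - <<'E'
from h import *
a=viewer.get_image("side")["color"][:,:,::-1][100:300,220:440];b=viewer.get_image("wrist")["color"][:,:,::-1]
cv2.imwrite("pics/g1.png",np.hstack([cv2.resize(a,(440,400)),b[0:400,200:560]]))
E
```

```text
(no output)
```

View pics/g1.png

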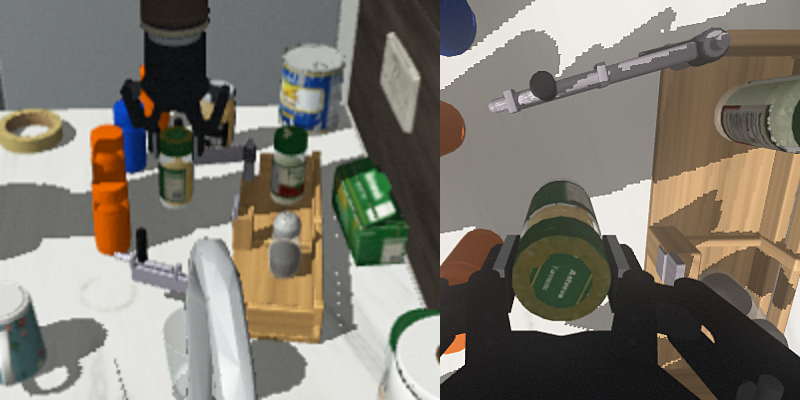

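The jar is held upright between the pads and the path into the left bay is clear.

Emit:
{"api": "arm_command", "payload": {"plan": [{"translation":[0,0.19,0],"delta_rot":[0,0,0],"claw":1},{"translation":[0,0.19,0],"delta_rot":[0,0,0],"claw":1},{"translation":[0,0.19,0],"delta_rot":[0,0,0],"claw":1},{"translation":[0,0.19,0],"delta_rot":[0,0,0],"claw":1},{"translation":[0,0.185,0],"delta_rot":[0,0,0],"claw":1},{"translation":[0,0,0],"delta_rot":[0,0,0],"claw":1},{"translation":[0,0,0],"delta_rot":[0,0,0],"claw":1}]}}

```text
time: 5.8
ee_pos: [637.3, 65.1, 107.2]
orientation: [[0.163, 0.987, -0.002], [0.987, -0.163, -0.0], [-0.0, -0.002, -1.0]]
force: [-0.8, 0.2, -0.5]
width: 0.516
grasp_force: 31.0
```

```bash
python3 - <<'E'
from h import *
a=viewer.get_image("side")["color"][:,:,::-1][100:300,220:440];b=viewer.get_image("wrist")["color"][:,:,::-1]
cv2.imwrite("pics/g2.png",np.hstack([cv2.resize(a,(440,400)),b[0:400,200:560]])); print(observe()["ee_pos"])
E
```

```text
[637.37272328  65.20668665 107.84585801]
```

View pics/g2.png

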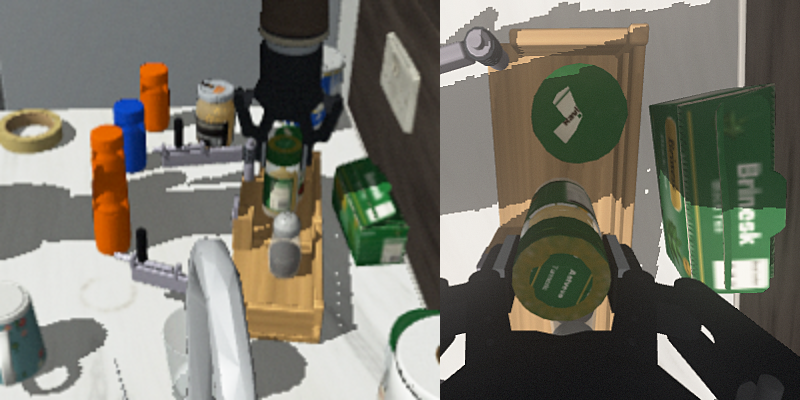

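The held jar is over the free place in the left bay, clear of its fellow and of the rails. Next I lower it and release.

Emit:
{"api": "arm_command", "payload": {"plan": [{"translation":[0,0,0.09],"delta_rot":[0,0,0],"claw":1},{"translation":[0,0,0.06],"delta_rot":[0,0,0],"claw":1},{"translation":[0,0,0.03],"delta_rot":[0,0,0],"claw":1},{"translation":[0,0,0],"delta_rot":[0,0,0],"claw":1},{"translation":[0,0,0],"delta_rot":[0,0,0],"claw":1}]}}

```text
time: 6.52
ee_pos: [638.4, 64.8, 81.1]
orientation: [[0.164, 0.987, -0.0], [0.987, -0.164, -0.0], [-0.0, -0.0, -1.0]]
force: [-0.0, -1.0, -1.1]
width: 0.522
grasp_force: 31.1
```

```bash
python3 - <<'E'
from h import *
for i in range(3): viewer.get_image("side"); s=observe(); print(s["ee_pos"],s["force"])
E
```

```text
[638.37225274  64.82883564  81.12944732] [ 0.21299941 -0.562168   -1.77035391]
[638.42005428  64.78876323  81.14081719] [-1.0352252   0.70327622 -0.17750445]
[638.42326339  64.80050047  81.1792127 ] [ 0.03985173  0.08406203 -0.83691194]
```

Emit:
{"api": "arm_command", "payload": {"plan": [{"translation":[0,0,0.01],"delta_rot":[0,0,0],"claw":1},{"translation":[0,0,0],"delta_rot":[0,0,0],"claw":1},{"translation":[0,0,0],"delta_rot":[0,0,0],"claw":1}]}}

```text
time: 7.05
ee_pos: [638.6, 64.9, 80.9]
orientation: [[0.164, 0.987, 0.001], [0.987, -0.164, -0.0], [-0.0, 0.001, -1.0]]
force: [-3.4, -1.2, 7.3]
width: 0.515
grasp_force: 31.8
```

Emit:
{"api": "arm_command", "payload": {"plan": [{"translation":[0,0,0],"delta_rot":[0,0,0],"claw":-0.1},{"translation":[0,0,0],"delta_rot":[0,0,0],"claw":-0.3},{"translation":[0,0,0],"delta_rot":[0,0,0],"claw":-0.5},{"translation":[0,0,0],"delta_rot":[0,0,0],"claw":-0.5},{"translation":[0,0,-0.1],"delta_rot":[0,0,0],"claw":-0.5},{"translation":[0,0,-0.25],"delta_rot":[0,0,0],"claw":-0.5},{"translation":[0,0,-0.25],"delta_rot":[0,0,0],"claw":-0.5},{"translation":[0,0,-0.25],"delta_rot":[0,0,0],"claw":-0.5},{"translation":[0,0,-0.25],"delta_rot":[0,0,0],"claw":-0.5}]}}

```text
time: 8.18
ee_pos: [638.4, 65.0, 247.3]
orientation: [[0.163, 0.987, 0.001], [0.987, -0.163, 0.0], [0.0, 0.001, -1.0]]
force: [0.6, 0.4, 0.0]
width: 0.751
grasp_force: 0.0
```

Emit:
{"api": "arm_command", "payload": {"plan": [{"translation":[0,-0.3,0],"delta_rot":[0,0,0],"claw":0.3},{"translation":[0,-0.3,0],"delta_rot":[0,0,0],"claw":0.3},{"translation":[0,-0.1,0],"delta_rot":[0,0,0],"claw":0.3},{"translation":[0,0,0],"delta_rot":[0,0,0],"claw":0.3}]}}

```text
time: 8.68
ee_pos: [534.9, 82.0, 246.0]
orientation: [[0.163, 0.987, 0.002], [0.987, -0.163, -0.001], [-0.0, 0.002, -1.0]]
force: [1.2, 0.1, 0.7]
width: 0.351
grasp_force: 0.0
```

```bash
python3 - <<'E'
from h import *
d=viewer.get_image("wrist");cv2.imwrite("pics/w3.png",d["color"][:,:,::-1]); print(observe()["ee_pos"])
E
```

```text
[535.80233372  81.67174455 245.65829196]
```

View pics/w3.png

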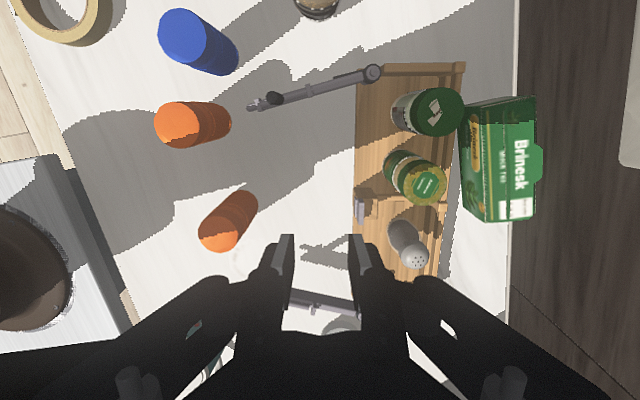

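Both spice jars stand in the left bay with caps at (436,112) and (424,187). The left hinge pin is at (372,72), the knob at (275,98) and the keeper at (361,210).

```bash
python3 - <<'E'
from h import *
np.set_printoptions(precision=1,suppress=True)
d=viewer.get_image("wrist"); hsv=cv2.cvtColor(d["color"],cv2.COLOR_RGB2HSV)
k=cv2.inRange(hsv,(0,0,0),(180,255,70))[80:120,255:300]
for c in cv2.findContours(k,0,2)[0]: print(cv2.boundingRect(c),cv2.minAreaRect(c))
O=np.array([579.7,20.5]);ax=np.array([.987,-.163]);ay=np.array([.163,.987])
for n,p,z in [("jo",(426,186),116),("ji",(438,111),116),("lh",(373,72),80),("knob",(275,98),118),("bar tip(bolt)",(250,104),71.5),("keeper top",(361,210),78),("salt",(413,254),98)]:
    q=onz(d,p,z)[:2]; print(n,q,(q-O)@ax,(q-O)@ay)
E
```

```text
(10, 11, 18, 14) ((18.5, 17.5), (13.0, 17.0), 90.0)
jo [639.3  66.3] 51.30622357185026 54.95797412663556
ji [654.6 137.1] 54.88966987074216 127.27635805985774
lh [605.4 183.5] -1.165147803233335 165.08691171756777
knob [507.7 173.1] -95.95588763907415 138.88281931326244
bar tip(bolt) [473.3 174.5] -130.14175786990418 134.60094913588424
keeper top [575.1  37.2] -7.273192405136866 15.710019157349846
salt [625.9 -18.8] 51.9896162677409 -31.283351516576996
```

```bash
python3 -c "
from h import *
print(observe()['qpos'])"
```

```text
[ 19.40936447  19.82845625 -42.0130295   99.95670234  14.45505423
  65.66587374 -36.3868067 ]
```

Emit:
{"api": "arm_command", "payload": {"plan": [{"translation":[0.19,-0.102,0],"delta_rot":[0,0,0],"claw":0},{"translation":[0.19,-0.102,0],"delta_rot":[0,0,0],"claw":0},{"translation":[0.19,-0.102,0],"delta_rot":[0,0,0],"claw":0},{"translation":[0,0,0.2],"delta_rot":[0,0,-0.042],"claw":0},{"translation":[0,0,0.2],"delta_rot":[0,0,-0.042],"claw":0},{"translation":[0,0,0],"delta_rot":[0,0,0],"claw":0},{"translation":[0,0,0],"delta_rot":[0,0,0],"claw":0}]}}

```text
time: 9.65
ee_pos: [504.6, 174.2, 185.5]
orientation: [[-0.096, 0.995, 0.0], [0.995, 0.096, 0.001], [0.001, 0.0, -1.0]]
force: [0.9, 0.0, 0.9]
width: 0.502
grasp_force: 0.0
```

```bash
python3 - <<'E'
from h import *
d=viewer.get_image("wrist");cv2.imwrite("pics/w4.png",d["color"][:,:,::-1]); print(observe()["ee_pos"])
for P in [(504.5,173,118),(504.5,173,80),(606,181.5,80),(606,181.5,0)]: print(proj(d,P))
E
```

```text
[504.6296766  174.27812092 185.88076965]
(np.float64(321.88665523734414), np.float64(210.7424523825807))
(np.float64(321.6986050982188), np.float64(196.60284802410658))
(np.float64(431.54254851843643), np.float64(197.7660235177745))
(np.float64(406.3972933036628), np.float64(177.7606110708397))
```

View pics/w4.png

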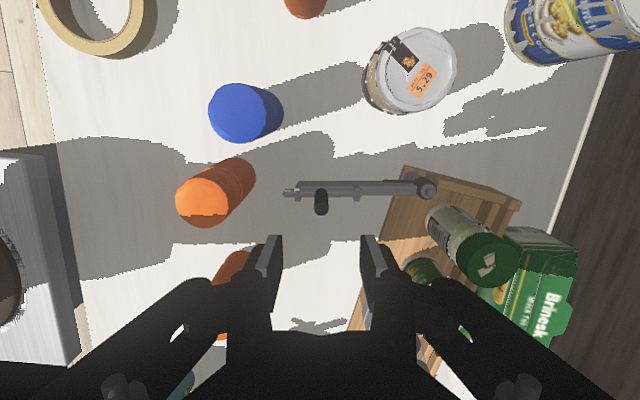

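The knob top is at (321,208), as predicted, and centred between the fingers. The bar lies along image x with the hinge at (427,188). I'll descend and grip.

Emit:
{"api": "arm_command", "payload": {"plan": [{"translation":[0.005,0,0.22],"delta_rot":[0,0,0],"claw":0},{"translation":[0,0,0.22],"delta_rot":[0,0,0],"claw":0},{"translation":[0,0,0.22],"delta_rot":[0,0,0],"claw":0},{"translation":[0,0,0],"delta_rot":[0,0,0],"claw":0},{"translation":[0,0,0],"delta_rot":[0,0,0],"claw":1},{"translation":[0,0,0],"delta_rot":[0,0,0],"claw":1},{"translation":[0,0,0],"delta_rot":[0,0,0],"claw":1},{"translation":[0,0,0],"delta_rot":[0,0,0],"claw":1}], "grip_force": 50}}

```text
time: 10.7
ee_pos: [504.6, 175.2, 87.5]
orientation: [[-0.099, 0.995, 0.003], [0.995, 0.099, 0.001], [0.0, 0.003, -1.0]]
force: [-0.3, -1.0, 8.4]
width: 0.123
grasp_force: 49.2
```

Emit:
{"api": "arm_command", "payload": {"plan": [{"translation":[0,0.027,0],"delta_rot":[0,0,0],"claw":1},{"translation":[0,0.027,0],"delta_rot":[0,0,0],"claw":1},{"translation":[0,0,0],"delta_rot":[0,0,0],"claw":1},{"translation":[0,0,0],"delta_rot":[0,0,0],"claw":1}]}}

```text
time: 11.2
ee_pos: [509.9, 175.8, 87.4]
orientation: [[-0.1, 0.995, -0.002], [0.995, 0.1, -0.001], [-0.001, -0.002, -1.0]]
force: [-10.1, -0.8, 16.1]
width: 0.124
grasp_force: 50.3
```

Emit:
{"api": "arm_command", "payload": {"plan": [{"translation":[0,-0.016,-0.01],"delta_rot":[0,0,0],"claw":1},{"translation":[-0.0909,0.0064,0],"delta_rot":[0,0,-0.0444],"claw":1},{"translation":[-0.0909,0.0064,0],"delta_rot":[0,0,-0.0444],"claw":1},{"translation":[-0.0909,0.0064,0],"delta_rot":[0,0,-0.0444],"claw":1},{"translation":[0,0,0],"delta_rot":[0,0,0],"claw":1},{"translation":[0,0,0],"delta_rot":[0,0,0],"claw":1}]}}

```text
time: 11.95
ee_pos: [521.4, 136.9, 87.7]
orientation: [[-0.492, 0.87, 0.0], [0.87, 0.492, 0.0], [0.0, 0.0, -1.0]]
force: [-2.7, -0.3, 3.7]
width: 0.12
grasp_force: 50.1
```

Emit:
{"api": "arm_command", "payload": {"plan": [{"translation":[-0.0909,0.0064,0],"delta_rot":[0,0,-0.0444],"claw":1},{"translation":[-0.0909,0.0064,0],"delta_rot":[0,0,-0.0444],"claw":1},{"translation":[-0.0909,0.0064,0],"delta_rot":[0,0,-0.0444],"claw":1},{"translation":[-0.0909,0.0064,0],"delta_rot":[0,0,-0.0444],"claw":1},{"translation":[-0.0909,0.0064,0],"delta_rot":[0,0,-0.0444],"claw":1},{"translation":[0,0,0],"delta_rot":[0,0,0],"claw":1},{"translation":[0,0,0],"delta_rot":[0,0,0],"claw":1}]}}

```text
time: 12.82
ee_pos: [571.7, 92.3, 87.6]
orientation: [[-0.937, 0.35, -0.002], [0.35, 0.937, -0.003], [0.001, -0.003, -1.0]]
force: [-6.1, -4.3, 10.0]
width: 0.121
grasp_force: 50.8
```

```bash
python3 - <<'E'
from h import *
s=observe();p=s["ee_pos"][:2];H=np.array([607.4,185.6]);v=H-p;print(p,np.hypot(*v),np.degrees(np.arctan2(v[1],v[0])),s["force"],s["qpos"])
E
```

```text
[571.6525762   92.27000441] 99.9418150035419 69.04207041361431 [-6.13621764 -4.32616587  9.96924903] [ 24.12191073  40.17570156 -54.63182409 103.24868612  38.675533
  57.60078651  23.18510454]
```

Emit:
{"api": "arm_command", "payload": {"plan": [{"translation":[-0.0909,0.0064,0],"delta_rot":[0,0,-0.0444],"claw":1},{"translation":[-0.034,0.001,0],"delta_rot":[0,0,-0.0167],"claw":1},{"translation":[0,0,0],"delta_rot":[0,0,0],"claw":1},{"translation":[0,0,0],"delta_rot":[0,0,0],"claw":1}]}}

```text
time: 13.32
ee_pos: [589.8, 87.1, 87.6]
orientation: [[-0.986, 0.165, -0.002], [0.165, 0.986, -0.004], [0.001, -0.004, -1.0]]
force: [-7.6, -6.4, 9.7]
width: 0.121
grasp_force: 50.8
```

```bash
cat > st.py <<'E'
from h import *
s=observe();p=s["ee_pos"][:2];H=np.array([607.4,185.6]);v=H-p;print(p,np.hypot(*v),np.degrees(np.arctan2(v[1],v[0])),s["force"])
E
python3 st.py
```

```text
[589.78083637  87.10468031] 100.05879735262612 79.85801491914991 [-7.58203744 -6.35395561  9.6599906 ]
```

Emit:
{"api": "arm_command", "payload": {"plan": [{"translation":[-0.02,0,0],"delta_rot":[0,0,0],"claw":1},{"translation":[0,0,0],"delta_rot":[0,0,0],"claw":1},{"translation":[0,0,0],"delta_rot":[0,0,0],"claw":1}]}}

```text
time: 13.7
ee_pos: [592.2, 86.7, 87.6]
orientation: [[-0.986, 0.165, -0.003], [0.165, 0.986, -0.004], [0.002, -0.004, -1.0]]
force: [-8.6, -4.9, 11.0]
width: 0.122
grasp_force: 51.0
```

```bash
python3 st.py
```

```text
[592.18075258  86.6832265 ] 100.08073527202016 81.25311218365043 [-8.55881259 -4.90996938 10.98680857]
```

Emit:
{"api": "arm_command", "payload": {"plan": [{"translation":[-0.013,0,0],"delta_rot":[0,0,0],"claw":1},{"translation":[0,0,0],"delta_rot":[0,0,0],"claw":1},{"translation":[0,0,0],"delta_rot":[0,0,0],"claw":1}]}}

```text
time: 14.08
ee_pos: [593.7, 86.5, 87.6]
orientation: [[-0.986, 0.164, -0.003], [0.164, 0.986, -0.004], [0.003, -0.005, -1.0]]
force: [-9.7, -5.6, 10.9]
width: 0.116
grasp_force: 51.1
```

```bash
python3 st.py
```

```text
[593.71576223  86.4804929 ] 100.05965745665328 82.13954982650515 [-9.74220968 -5.58085356 10.89605946]
```

Emit:
{"api": "arm_command", "payload": {"plan": [{"translation":[-0.013,0,0],"delta_rot":[0,0,0],"claw":1},{"translation":[0,0,0],"delta_rot":[0,0,0],"claw":1},{"translation":[0,0,0],"delta_rot":[0,0,0],"claw":1}]}}

```text
time: 14.45
ee_pos: [595.3, 86.3, 87.6]
orientation: [[-0.986, 0.164, -0.004], [0.164, 0.986, -0.004], [0.003, -0.005, -1.0]]
force: [-10.4, -5.1, 12.8]
width: 0.12
grasp_force: 51.2
```

```bash
python3 st.py; python3 - <<'E'
from h import *
a=viewer.get_image("side")["color"][:,:,::-1][130:250,280:400];b=viewer.get_image("wrist")["color"][:,:,::-1]
cv2.imwrite("pics/g5.png",np.hstack([cv2.resize(a,(400,400)),b[0:400,120:520]]))
E
```

```text
[595.311745    86.31072134] 100.02243131106485 83.05852495803224 [-10.39492776  -5.13620135  12.82211334]
```

View pics/g5.png

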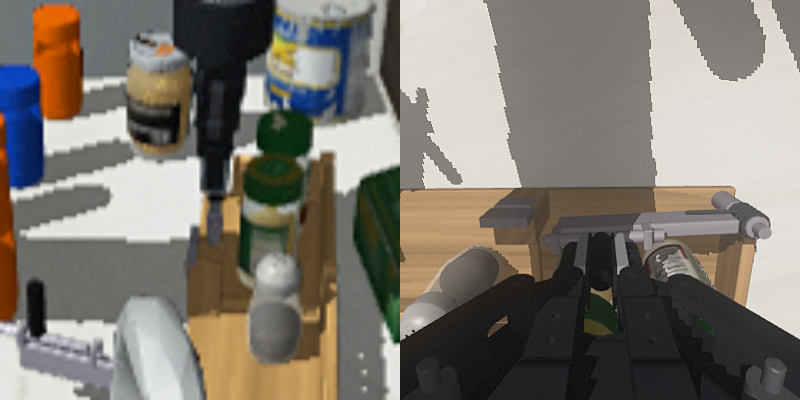

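The wrist view shows the bar shut, with its bolt tip at (548,240) behind the keeper plate at (510,215). Now I shoot the bolt.

Emit:
{"api": "arm_command", "payload": {"plan": [{"translation":[0,-0.025,0],"delta_rot":[0,0,0],"claw":1},{"translation":[0,-0.025,0],"delta_rot":[0,0,0],"claw":1},{"translation":[0,-0.025,0],"delta_rot":[0,0,0],"claw":1},{"translation":[0,-0.025,0],"delta_rot":[0,0,0],"claw":1},{"translation":[0,-0.025,0],"delta_rot":[0,0,0],"claw":1},{"translation":[0,0,0],"delta_rot":[0,0,0],"claw":1},{"translation":[0,0,0],"delta_rot":[0,0,0],"claw":1}]}}

```text
time: 15.42
ee_pos: [592.6, 70.1, 87.6]
orientation: [[-0.987, 0.163, -0.003], [0.163, 0.987, -0.001], [0.003, -0.001, -1.0]]
force: [-8.3, 0.5, 8.2]
width: 0.118
grasp_force: 50.6
```

```bash
python3 st.py
```

```text
[592.57092916  70.0547087 ] 116.49298555587445 82.68664375017094 [-8.25169065  0.54586695  8.2244999 ]
```

Emit:
{"api": "arm_command", "payload": {"plan": [{"translation":[0,-0.02,0],"delta_rot":[0,0,0],"claw":1},{"translation":[0,-0.01,0],"delta_rot":[0,0,0],"claw":1},{"translation":[0,0,0],"delta_rot":[0,0,0],"claw":1},{"translation":[0,0,0],"delta_rot":[0,0,0],"claw":1}]}}

```text
time: 15.92
ee_pos: [591.8, 68.2, 87.5]
orientation: [[-0.987, 0.161, -0.002], [0.161, 0.987, 0.003], [0.003, 0.003, -1.0]]
force: [-7.1, 6.8, 3.8]
width: 0.121
grasp_force: 50.0
```

```bash
python3 st.py
```

```text
[591.82634791  68.22361607] 118.4050427284993 82.4420655434936 [-7.05254533  6.78242731  3.7609605 ]
```

Emit:
{"api": "arm_command", "payload": {"plan": [{"translation":[0.014,0.008,0],"delta_rot":[0,0,0],"claw":1},{"translation":[0.014,0,0],"delta_rot":[0,0,0],"claw":1},{"translation":[0.014,0,0],"delta_rot":[0,0,0],"claw":1},{"translation":[0,0,0],"delta_rot":[0,0,0],"claw":1},{"translation":[0,0,0],"delta_rot":[0,0,0],"claw":1}]}}

```text
time: 16.55
ee_pos: [586.5, 69.1, 87.6]
orientation: [[-0.987, 0.163, -0.001], [0.163, 0.987, 0.002], [0.002, 0.002, -1.0]]
force: [-4.8, 4.2, 4.3]
width: 0.12
grasp_force: 50.1
```

```bash
python3 st.py
```

```text
[586.51193735  69.11595044] 118.34206760144791 79.83370106314351 [-4.84665962  4.19280544  4.2658889 ]
```

Emit:
{"api": "arm_command", "payload": {"plan": [{"translation":[0.014,0,0],"delta_rot":[0,0,0],"claw":1},{"translation":[0,0,0],"delta_rot":[0,0,0],"claw":1},{"translation":[0,0,0],"delta_rot":[0,0,0],"claw":1}]}}

```text
time: 16.92
ee_pos: [586.2, 69.1, 87.6]
orientation: [[-0.987, 0.163, 0.002], [0.163, 0.987, 0.003], [-0.001, 0.003, -1.0]]
force: [1.1, 5.6, -0.2]
width: 0.123
grasp_force: 49.6
```

```bash
python3 st.py
```

```text
[586.20561424  69.13673412] 118.376071428424 79.68598819678803 [ 1.12592142  5.6318217  -0.15564339]
```

The keeper now holds the bar. I'll release and retreat upward.

Emit:
{"api": "arm_command", "payload": {"plan": [{"translation":[0,0.007,0],"delta_rot":[0,0,0],"claw":1},{"translation":[0,0,0],"delta_rot":[0,0,0],"claw":0.3},{"translation":[0,0,0],"delta_rot":[0,0,0],"claw":0.2},{"translation":[0,0,0],"delta_rot":[0,0,0],"claw":0.2},{"translation":[0,0,-0.1],"delta_rot":[0,0,0],"claw":0.2},{"translation":[0,0,-0.25],"delta_rot":[0,0,0],"claw":0.2},{"translation":[0,0,-0.25],"delta_rot":[0,0,0],"claw":0.2},{"translation":[0,0,-0.25],"delta_rot":[0,0,0],"claw":0.2},{"translation":[0.25,0,-0.2],"delta_rot":[0,0,0],"claw":0.2},{"translation":[0,0,0],"delta_rot":[0,0,0],"claw":0.2}]}}

```text
time: 18.18
ee_pos: [548.0, 75.6, 248.3]
orientation: [[-0.987, 0.16, 0.004], [0.16, 0.987, -0.001], [-0.004, -0.0, -1.0]]
force: [0.0, -0.6, -0.1]
width: 0.401
grasp_force: 0.0
```

```bash
python3 - <<'E'
from h import *
a=viewer.get_image("side")["color"][:,:,::-1][130:250,280:400];d=viewer.get_image("wrist");b=d["color"][:,:,::-1]
print(proj(d,(586.2+2.8,69.1-.5,118)))
cv2.imwrite("pics/g6.png",np.hstack([cv2.resize(a,(400,400)),b[0:400,120:520]]))
E
```

```text
(np.float64(320.8308569529842), np.float64(225.2420965122649))
```

View pics/g6.png

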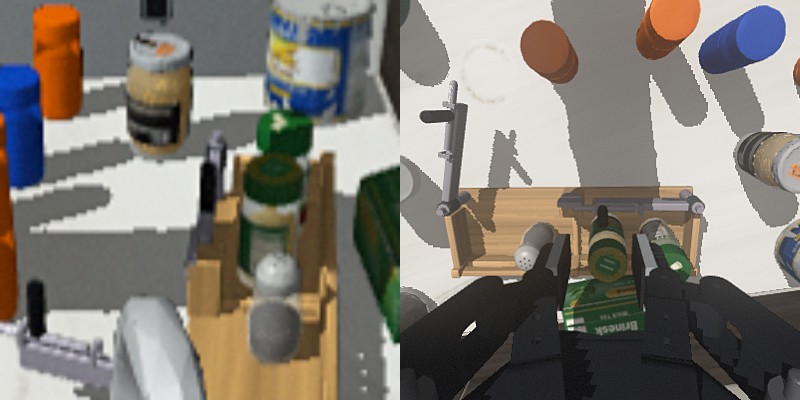

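The left bar stays shut on its own: it runs straight from (697,205) to the keeper at (570,205), and the knob at (602,215) is at the shot position. Both spice jars and the salt stand upright, and the right bar is still open at (452,150). I'm handing in now.

```bash
python3 -c "
from cell import bot
print(bot.close_job())"
```

```text
the job is handed in; nothing more can be done
None
```

The stray spice jar stands in the left bay beside its fellow, and that bay's bar stays shut with its bolt fully shot. The salt's bar is open, the honey jar and beaker were left untouched, and the job was handed in at about 18 s; no verdict came back.

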